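# Free the bead polisher and hold its reset in

### The job

The bead polisher has packed up and tripped its cut-out: take the wooden rod from its holder and stir the beads right round the bowl with it until most of them have been carried well away from where they lay, spilling none. Then reach the same rod down through the round opening in the control box and press the recessed reset button fully down. Finish while gripping the rod and holding the button down; leave the button in the square opening and the other things on the bench alone.

Things in the scene. Friction and masses are not known exactly. Their poses are not given: they have to be found in the camera images.
- rod_grip (a point): Centre of the square wooden grip (24 x 24 x 60 mm, upright) of the stirring rod. At the start the rod stands upright in a drilled dark wood holder block. Site axes are the rod's: x and y square to the grip's flat sides, z up along the rod. The whole rod is 170 mm long: below the grip a round wooden shaft, 14 mm diameter and 110 mm long, ends in a tip 140 mm below this point. Mass about 70 g. The shaft must rise 40 mm to be clear of the holder.
- rod_tip (a point): Lower end of the rod's shaft, on its axis (140 mm below the centre of the grip); z up along the rod.
- holder: Fixed dark wood block 70 x 70 x 50 mm with one hole (about 16 mm wide, 40 mm deep) in the middle of its top, in which the rod stands; origin at the centre of its underside.
- bowl_floor (a point): Centre of the flat inner floor of the polisher's round open bowl, 60 mm above the bench; z up. Inner radius 85 mm, wall 4 mm with its rim 52 mm above the floor. The polisher is a fixed round grey machine 196 mm across. It stands on one side (left or right) of the rod holder, the control box on the other.
- control_box: Fixed grey metal control box, 120 mm (x) by 180 mm (y), 90 mm high, origin at the centre of its underside, z up. Its flat top has two openings with a black button at the bottom of each, a raised metal knob (28 mm wide, 14 mm high) between them near the -x edge and a small lamp lens near the +x edge.
- round_hole (a point): Centre of the round opening of the reset button (29 mm diameter), level with the top face of the box, 90 mm above the bench, 45 mm to the box's +y side; z up. The black round cap (25 mm across) lies 38 mm below this point when it is not pressed.
- reset_button (a joint): Travel of the round recessed reset button: 0 m up, 0.006 m fully down (it moves straight down). It takes 2 N to start and 5 N to hold fully down, and springs back when let go.
- reset_top (a point): Centre of the top of the reset button's cap; moves down with it.
- square_hole (a point): Centre of the square opening (37 mm) at the box's -y end, level with the top face: a different button, not to be used.
- other_button (a joint): Travel of the button in the square opening: 0 m up, 0.006 m down. Leave alone.
- sanding_block: Bystander: cork sanding block 52 x 90 x 32 mm; origin under its centre.
- wax_tin: Bystander: low steel wax tin, 72 mm diameter, 55 mm high; origin under its centre.
- glue: Bystander: white glue bottle, 60 mm diameter, 160 mm high; origin under its centre.
- offcut: Bystander: wood offcut 60 x 140 x 40 mm; origin under its centre.
- mallet: Bystander: hammer lying flat; origin on its underside.
- tape: Bystander: black tape measure 70 x 40 x 65 mm; origin under its centre.
- bead0_center (a point): Centre of a chunky turned wooden bead, an upright disc 30 mm across and 22 mm high, about 14 g, lying loose on the floor of the bowl. The six beads lie in a ring about 38 mm from the bowl's centre; the middle of the bowl is free (radius 18 mm or more). The rod, spiralled out from the middle and taken round about 40 mm from the centre with its tip a few mm above the floor, carries the beads along and outwards; beyond 45 mm it would pinch beads against the wall.
- bead1_center (a point): Centre of a chunky turned wooden bead, an upright disc 30 mm across and 22 mm high, about 14 g, lying loose on the floor of the bowl. See bead0.
- bead2_center (a point): Centre of a chunky turned wooden bead, an upright disc 30 mm across and 22 mm high, about 14 g, lying loose on the floor of the bowl. See bead0.
- bead3_center (a point): Centre of a chunky turned wooden bead, an upright disc 30 mm across and 22 mm high, about 14 g, lying loose on the floor of the bowl. See bead0.
- bead4_center (a point): Centre of a chunky turned wooden bead, an upright disc 30 mm across and 22 mm high, about 14 g, lying loose on the floor of the bowl. See bead0.
- bead5_center (a point): Centre of a chunky turned wooden bead, an upright disc 30 mm across and 22 mm high, about 14 g, lying loose on the floor of the bowl. See bead0.
There are look-alikes about, which are no part of the job. Of the things that look like the part that bears rod_grip, the largest one is meant.

How it is judged:
By the outcome, as a careful person would: the job done as asked, in the order asked, and still so for the second after the job is handed in, while the arm keeps its last pose, push and grip.
It also fails if it takes over 64 s, if anything falls off the work surface, if the arm or the gripper's body presses on something with over 40 N, if the wrist force passes 120 N, or if a joint passes its speed limit or range.

### The arm

A 7-joint arm with a two-finger parallel gripper is mounted at the origin on the work surface. World frame = base frame: x ahead of the robot, y to its left, z up, the work surface at z = 0. Lengths are in m, angles in degrees, forces in N, time in s.
With the tool pointing down it reaches from about 0.425 to 0.875 m from the base axis. Payload 4.7 kg.
Tool frame: the origin (TCP) lies between the finger pads; the fingertips stand 19 mm ahead of it and the grasp point (between the pads) is the TCP; x points along the fingers, z is the direction in which the jaws open and shut, and the axes are right-handed (so a half turn about x gives the same grasp; the last joint's range is limited). The gripper opens to 87 mm and grips with 3 to 60 N. Pads are 19 mm wide; open, the fingers measure 117 mm over their backs; the gripper's body (75 mm by 190 mm) begins 51 mm behind the grasp point.
Start: joints at [0.808, 18.392, -4.016, 83.108, 1.295, 78.541, -3.26], TCP at [0.65, -0, 0.242] pointing down, gripper open.
Joint ranges: [-163.93, 163.93], [-17.29, 119.83], [-79.2, 71.16], [3.27, 140.29], [-89.18, 269.18], [5.43, 117.66], [-154.24, 154.24]. Speed limits (degrees/s): [147.25, 147.25, 180, 180, 180, 180, 180].

### API

Orientations are given as [roll, pitch, yaw] about the fixed x, y, z axes, in that order (R = Rz(yaw) Ry(pitch) Rx(roll)).
In Python, from cell import monitor, read_camera, camera_model, env, regions_of gives the robot as it stands. The module is installed in compiled form; this text tells all that it offers.
- The arm moves only by the tool step_arm, never from a script. Its argument "deltas" is a list of rows, each a list of 5 numbers: the gripper's target within -1 to 1 (fully open at 1, half-way at 0, shut at -1), then the shift along the tool's x, y, z in m, then the turn about the tool's x in degrees. A call has 1 to 12 rows; each row is the pose to reach, as a shift and turn from the pose commanded when the call began, along the tool's axes at that moment; what a row does not reach only later rows make up. A row lasts 1/8 s, in which the tool goes at most 62.5 mm and 10.7 degrees, less where a joint would pass 70% of its speed; a pose out of reach is approached as far as the arm can. A call with a gripper value outside its range is refused whole. The fingers move at their own pace and stop on an object; "newtons" is the grip in N (left out, the last holds). Time passes only in rows, so rows that repeat a pose let the fingers close. It gives the time, the measured TCP pose, the force and the opening at its end, in the units of the state.
- monitor.get_obs(): the state, without advancing time (a new reading comes with each control period).
- read_camera(name): name is "scene" or "side" or "wrist"; returns (picture, depth): 480x640x3 uint8, red, green, blue; 480x640 float32, m along the optical axis (not along the pixel's ray), 0 where there is no reading.
- camera_model(name): a dict with "fx", "fy", "cx", "cy" (pixels), "xyz" and "attitude" of the camera in the world. Camera axes: x right, y down, z forward; pixel columns grow to the right and rows downward; lengths in m; the calibration is good to about 2 mm. A picture is of the moment at which its call begins: read the wrist's pose just before it. camera_model takes no time and is no camera call; for the wrist camera it gives the pose at the moment of the call.
- env.sign_off(): hands the job in, once; it reports no verdict.
Trained networks look in the newest picture that a camera, given by its name, has taken for a name from the list of things; names that differ only in an ending like _2 or _b are one class to them, and where a whole thing is asked for, a point or a joint stands for the part that bears it (a point fixed in the world has none). Each returns a list of dicts, best first, with "p" (0 to 1); they miss things now and then, are a little off and sometimes report something else, mostly with a low value. They report only what shows in the picture. A call takes as long as a camera call. They do not tell look-alikes from the thing itself.
- regions_of(camera, thing): "pixels" (480x640 bool, what is visible of it) and "pixel" ([column, row] in pixels, amid what is visible of it).
The state is a dict: "time_s": time; "qpos": joint angles; "joint_velocities": joint speeds; "effort": joint torques, N m; "tool_pos": TCP position; "tool_rot": TCP orientation; "force": force on the tool from outside, world axes, zero at the start; "wrist_torque": the same for the moment, N m; "grip_width": finger opening in m.
Only numpy, scipy, OpenCV 4.12 (cv2) and the standard library are available. Lean on these libraries where they do the work, as an engineer would, in place of code of your own. Each camera call takes 0.05 s, during which the arm holds its last target. There are 200 camera calls.

## Working session

There is one attempt and no reset: what is moved stays moved. The work goes in short steps, Python scripts to look and compute and a tool call to move; the robot and the scene stay as the last step left them, time stands still between calls to the robot, and variables do not carry over. Pictures are saved under pics/ and viewed, about 8 in all and at most 12, crops included, and the job is handed in when it is done.

Besides the shell and the picture viewer there is one more tool, called after "Request:" as name(argument=value, ...), one argument or row to a line, values as JSON. step_arm: Moves the arm, as the interface text tells. Its arguments: {"type":"object","properties":{"deltas":{"type":"array"},"newtons":{"type":"number"}},"required":["deltas"]}

```bash
mkdir -p pics; cat > h.py <<'E'
import numpy as np, cv2
from scipy.spatial.transform import Rotation as R
from cell import monitor, read_camera, camera_model, env, regions_of
def cam(n):
    m=camera_model(n); a=np.array(m["attitude"],float)
    Rm=a if a.shape==(3,3) else (R.from_euler('xyz',a,degrees=True).as_matrix() if a.size==3 else R.from_quat(a).as_matrix())
    return m,Rm,np.array(m["xyz"])
def cloud(n,d):
    m,Rm,t=cam(n); v,u=np.mgrid[:480,:640]
    P=np.stack([(u-m["cx"])/m["fx"]*d,(v-m["cy"])/m["fy"]*d,d],-1)
    return P@Rm.T+t
def save(f,p): cv2.imwrite('pics/'+f,p[:,:,::-1])
E
python3 - <<'E'
from h import *
print(monitor.get_obs())
for c in ("scene","side"):
    p,d=read_camera(c); save(c+'0.png',p); np.savez(c+'0.npz',p=p,d=d); print(c,camera_model(c))
    P=cloud(c,d)
    for t in ["rod_grip","holder","control_box","bowl_floor","bead0_center","reset_button","other_button","sanding_block","wax_tin","glue","offcut","mallet","tape"]:
        try:
            for r in regions_of(c,t)[:7]:
                m=r["pixels"]&(d>0); q=P[m]
                if len(q): print(t,round(r["p"],2),np.round(r["pixel"]),len(q),np.round(np.median(q,0),3),np.round(np.percentile(q,2,axis=0),3),np.round(np.percentile(q,98,axis=0),3))
        except Exception as e: print(t,e)
E
```

```text
{'time_s': 0.0, 'qpos': array([ 0.80768072, 18.43928017, -4.01322119, 83.17436312,  1.29542738,
       78.54045681, -3.25861952]), 'joint_velocities': array([ 0.02139902,  0.04615632, -0.03353488,  0.00436452, -0.00794385,
        0.01884383, -0.02748982]), 'effort': array([-2.58547143e-04, -4.91284704e+01, -4.03903294e-01, -3.12526345e+01,
       -6.40594075e-02,  4.37659642e-02,  1.61017233e-04]), 'tool_pos': array([ 6.49488685e-01, -7.43804562e-05,  2.40463385e-01]), 'tool_rot': array([-176.39405459,   89.89093949, -176.39272419]), 'force': array([-0.39159673,  0.65219517,  1.03835464]), 'wrist_torque': array([-0.01905187, -0.03466497, -0.01588339]), 'grip_width': 0.08710767702744684}
scene {'fx': 575.908841860211, 'fy': 575.908841860211, 'cx': 319.18978165063857, 'cy': 250.36170506743488, 'xyz': array([1.12770198, 0.7868414 , 1.06405071]), 'attitude': array([-134.9046359 ,    0.2276103 ,  143.86936707])}
rod_grip 0.7 [337. 232.] 399 [0.525 0.018 0.148] [0.507 0.005 0.053] [0.535 0.027 0.182]
rod_grip 0.61 [289. 253.] 197 [ 0.621 -0.031  0.098] [ 0.61  -0.047  0.011] [ 0.627 -0.02
[... 2830 characters left out ...]
3 0.264 0.08 ] [0.543 0.253 0.064] [0.565 0.282 0.088]
sanding_block 0.42 [233. 231.] 471 [0.508 0.469 0.022] [ 0.4    0.433 -0.001] [0.646 0.544 0.031]
wax_tin 0.66 [353. 264.] 425 [0.693 0.002 0.043] [ 0.667 -0.014  0.004] [0.731 0.046 0.061]
glue 0.82 [342. 230.] 664 [0.767 0.171 0.078] [0.747 0.155 0.006] [0.798 0.199 0.161]
glue 0.15 [274. 247.] 2358 [0.522 0.192 0.073] [0.448 0.141 0.014] [0.628 0.326 0.114]
offcut 0.9 [427. 299.] 1071 [ 0.763 -0.251  0.038] [ 0.746 -0.309  0.003] [ 0.809 -0.171  0.046]
mallet 0.83 [235. 231.] 461 [0.511 0.47  0.022] [ 0.401  0.433 -0.001] [0.645 0.547 0.031]
tape 0.73 [417. 379.] 783 [ 0.494 -0.508  0.054] [ 0.473 -0.522  0.005] [ 0.541 -0.479  0.07 ]
```

View pics/scene0.png

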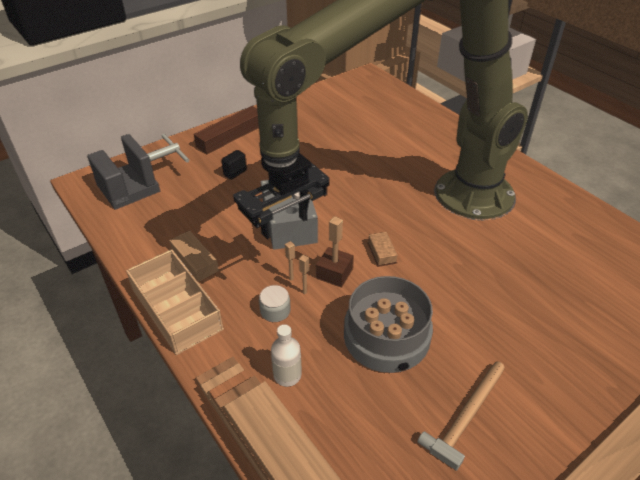

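View pics/side0.png

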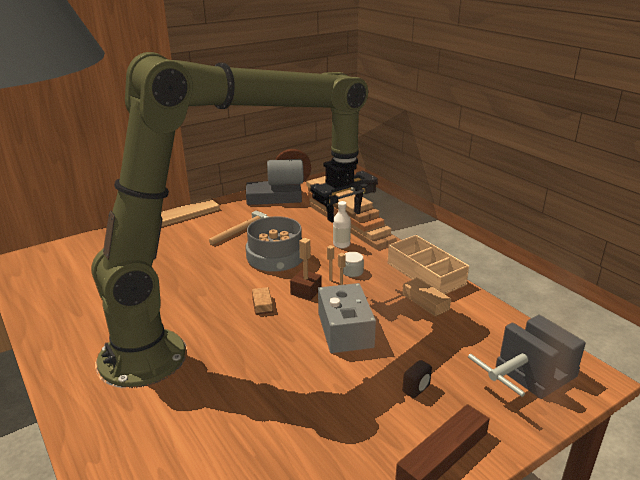

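The large rod stands in the dark holder at about (337,232) in the scene picture, with two smaller look-alikes at (290,255) and (305,270). The bowl with its beads is on the left (390,320) and the box on the right. Next I'll measure geometry from the clouds and take a wrist view.

```bash
cat > m.py <<'E'
from h import *
from scipy.optimize import least_squares
S={c:np.load(c+'0.npz') for c in ("scene","side")}
pw,dw=read_camera("wrist"); save('w0.png',pw); np.savez('wrist0.npz',p=pw,d=dw); S["wrist"]=dict(p=pw,d=dw)
print(camera_model("wrist"))
for c in S:
    P=cloud(c,S[c]["d"]).reshape(-1,3); P=P[S[c]["d"].ravel()>0]; x,y,z=P.T
    g=P[(abs(x-.52)<.035)&(abs(y-.012)<.035)&(z>.165)&(z<.2)]
    gt=g[g[:,2]>np.percentile(g[:,2],98)-.004] if len(g) else g
    if len(g)>8: print(c,"grip top",len(gt),gt.mean(0).round(4),cv2.minAreaRect(gt[:,:2].astype(np.float32)*1000), g.max(0).round(3),g.min(0).round(3))
    b=P[(np.hypot(x-.555,y-.245)<.12)&(z>.106)&(z<.12)]
    if len(b)>20:
        f=least_squares(lambda q:np.hypot(b[:,0]-q[0],b[:,1]-q[1])-.087,[.555,.245],loss='soft_l1',f_scale=.002)
        print(c,"bowl",len(b),f.x.round(4),np.abs(f.fun).mean().round(4),np.median(b[:,2]).round(4))
    t=P[(x>.38)&(x<.66)&(y<-.08)&(y>-.34)&(z>.084)&(z<.094)]
    if len(t)>20:
        print(c,"box",len(t),np.median(t[:,2]).round(4),cv2.minAreaRect(t[:,:2].astype(np.float32)*1000))
    h=P[(abs(x-.52)<.06)&(abs(y-.012)<.06)&(z>.045)&(z<.054)]
    if len(h)>20: print(c,"holder",len(h),np.median(h[:,2]).round(4),cv2.minAreaRect(h[:,:2].astype(np.float32)*1000))
E
python3 m.py
```

```text
{'fx': 425.43977589240114, 'fy': 425.43977589240114, 'cx': 320.06796154658906, 'cy': 234.9766326671471, 'xyz': array([0.65029159, 0.06891883, 0.38475943]), 'attitude': array([1.65155099e+02, 5.35256266e-02, 1.00452087e-02])}
scene grip top 67 [0.5207 0.0136 0.1808] ((520.5392456054688, 13.35310173034668), (26.162673950195312, 24.512130737304688), 22.17053985595703) [0.536 0.028 0.184] [ 0.506 -0.003  0.165]
scene bowl 646 [0.5459 0.2408] 0.0014 0.1111
scene box 673 0.09 ((507.5778503417969, -206.81863403320312), (188.4290008544922, 120.25167846679688), 66.37500762939453)
scene holder 550 0.0503 ((520.3033447265625, 12.487586975097656), (76.15052795410156, 72.26342010498047), 27.925853729248047)
side grip top 23 [0.5143 0.0064 0.1821] ((513.9348754882812, 4.619906425476074), (27.95802116394043, 20.721860885620117), 85.2587890625) [0.537 0.026 0.186] [ 0.502 -0.009  0.165]
side bowl 286 [0.542  0.2375] 0.0029 0.1111
side box 1489 0.091 ((504.94873046875, -210.16552734375), (191.65138244628906, 122.50852966308594), 66.19617462158203)
side holder 268 0.0508 ((517.3566284179688, 10.92746353149414), (79.18649291992188, 74.44390869140625), 27.654808044433594)
wrist grip top 2244 [0.5202 0.012  0.1798] ((519.5432739257812, 11.368473052978516), (25.218008041381836, 24.034257888793945), 20.61387062072754) [0.535 0.026 0.182] [ 0.504 -0.003  0.165]
wrist box 1429 0.0898 ((558.8407592773438, -139.5415496826172), (23.065927505493164, 77.18787384033203), 88.44647216796875)
wrist holder 6642 0.05 ((519.0675659179688, 11.367229461669922), (71.29393768310547, 69.99202728271484), 27.961030960083008)
```

View pics/w0.png

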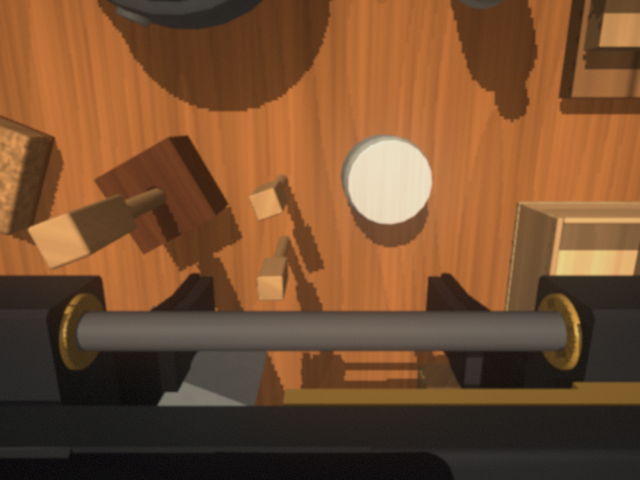

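The wrist view shows the rod's grip at (80,230) over the holder, with the look-alikes at (270,200) and (272,280). The grip centre is at about (0.520, 0.0115), turned by about 21°. I'll go there and look at the measured pose.

Request:
step_arm(
  deltas=[
    [1,0,0.004,-0.045,-8],
    [1,0,0.008,-0.09,-16],
    [1,0,0.0115,-0.13,-21],
    [1,0.02,0.0115,-0.13,-21],
    [1,0.02,0.0115,-0.13,-21],
  ],
  newtons=50,
)

```text
time_s: 2.08
tool_pos: [0.5189, 0.0114, 0.2208]
tool_rot: [167.7, 89.9, -171.3]
force: [-0.1, -0.4, -0.2]
grip_width: 0.0875
```

Request:
step_arm(
  deltas=[
    [1,0.04,0,0.001,0],
    [1,0.074,0,0.001,0],
    [1,0.074,0,0.001,0],
    [-1,0.074,0,0.001,0],
    [-1,0.074,0,0.001,0],
    [-1,0.074,0,0.001,0],
    [-1,0.074,0,0.001,0],
    [-1,0.074,0,0.001,0],
  ],
)

```text
time_s: 3.08
tool_pos: [0.521, 0.0118, 0.1478]
tool_rot: [-31.3, 90.0, -10.3]
force: [-0.4, 0.2, -0.2]
grip_width: 0.0449
```

Request:
step_arm(
  deltas=[
    [-1,0,0,0,0],
    [-1,0,0,0,0],
    [-1,0,0,0,0],
    [-1,0,0,0,0],
  ],
)

```text
time_s: 3.58
tool_pos: [0.5206, 0.0117, 0.1475]
tool_rot: [177.4, 90.0, -161.6]
force: [-1.5, -0.0, 1.5]
grip_width: 0.0234
```

Request:
step_arm(
  deltas=[
    [-1,-0.01,0,0,0],
    [-1,-0.03,0,0,0],
    [-1,-0.055,0,0,0],
    [-1,-0.1,0,0,0],
    [-1,-0.15,0,0,0],
    [-1,-0.155,0.04,0.022,0],
    [-1,-0.155,0.08,0.045,0],
    [-1,-0.155,0.11,0.062,0],
    [-1,-0.155,0.122,0.068,0],
    [-1,-0.155,0.122,0.068,0],
    [-1,-0.155,0.122,0.068,0],
  ],
)

```text
time_s: 4.95
tool_pos: [0.541, 0.1479, 0.3026]
tool_rot: [-101.5, 89.9, -80.6]
force: [0.4, -0.6, -1.1]
grip_width: 0.0238
```

```bash
cat > b.py <<'E'
from h import *
from scipy.optimize import least_squares
o=monitor.get_obs(); print(o["tool_pos"].round(4),o["grip_width"],o["force"].round(2))
p,d=read_camera("wrist"); save('w1.png',p); P=cloud("wrist",d)
q=P.reshape(-1,3)[d.ravel()>0]; x,y,z=q.T; print(len(q))
b=q[(np.hypot(x-.545,y-.24)<.11)&(z>.109)&(z<.116)]
f=least_squares(lambda c:np.hypot(b[:,0]-c[0],b[:,1]-c[1])-.087,[.545,.24],loss='soft_l1',f_scale=.002); print("bowl",len(b),f.x.round(4),np.abs(f.fun).mean())
c=f.x
m=((np.hypot(P[...,0]-c[0],P[...,1]-c[1])<.08)&(P[...,2]>.075)&(P[...,2]<.09)).astype(np.uint8)
n,l,s,ct=cv2.connectedComponentsWithStats(m)
for i in range(1,n):
    if s[i,4]>150:
        r=P[l==i].mean(0); print(s[i,4],ct[i].round(),r.round(4),"r",np.hypot(*(r[:2]-c)).round(4),"ang",np.degrees(np.arctan2(*(r[:2]-c)[::-1])).round(0))
E
python3 b.py
```

```text
[0.541  0.1479 0.3026] 0.023828079981724634 [ 0.4  -0.63 -1.15]
305926
bowl 3359 [0.544  0.2397] 0.0012168903022073527
1153 [346.  56.] [0.5177 0.2671 0.0816] r 0.038 ang 134.0
1143 [396.  68.] [0.5582 0.2731 0.0816] r 0.0364 ang 67.0
1079 [319.  89.] [0.5057 0.2363 0.0817] r 0.0384 ang -175.0
1042 [409. 115.] [0.5825 0.2438 0.0816] r 0.0387 ang 6.0
990 [334. 135.] [0.5306 0.2063 0.0817] r 0.0359 ang -112.0
982 [377. 147.] [0.5683 0.2105 0.0816] r 0.038 ang -50.0
```

View pics/w1.png

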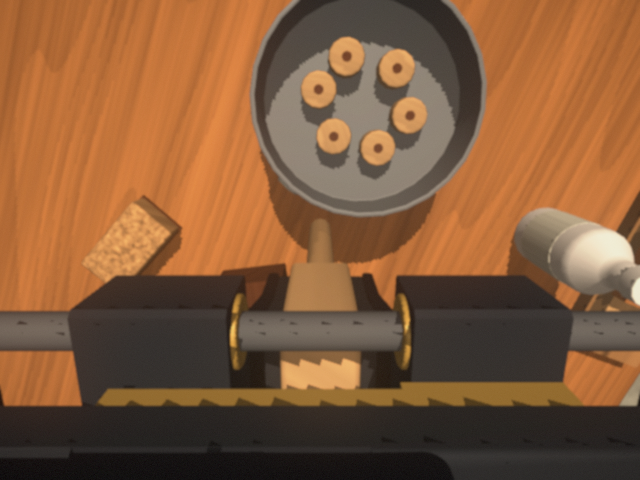

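Bowl centre is (0.544, 0.2397), with six beads at a radius of about 38 mm and a free middle. Rod gripped upright. I'll move over the centre and lower it.

Request:
step_arm(
  deltas=[
    [-1,0,0.03,0.0125,0],
    [-1,0,0.06,0.025,0],
    [-1,0,0.08,0.034,0],
    [-1,0,0.085,0.0357,0],
    [-1,0.01,0.085,0.0357,0],
    [-1,0.03,0.085,0.0357,0],
    [-1,0.03,0.085,0.0357,0],
  ],
)

```text
time_s: 5.88
tool_pos: [0.543, 0.2397, 0.2704]
tool_rot: [-163.3, 89.8, -142.4]
force: [0.8, -0.7, -1.0]
grip_width: 0.0235
```

```bash
python3 - <<'E'
from h import *
o=monitor.get_obs(); T=R.from_euler('xyz',o["tool_rot"],degrees=True)
e=np.array([.544,.2397,.203])-o["tool_pos"]; print("tool delta",T.inv().apply(e).round(4))
c=lambda r,a:np.array([r*np.cos(np.radians(a)),r*np.sin(np.radians(a))])
ch=[[c(20*k/12,30*k) for k in range(1,13)],[c(20+20*k/12,20*k) for k in range(1,13)],[c(40,240+15*k) for k in range(1,13)],[c(40,60+15*k) for k in range(1,13)]]
s=np.zeros(2)
for C in ch:
    print([[-1,0,*map(float,((p-s)/1000).round(4)),0] for p in C]); s=C[-1]
E
```

```text
tool delta [ 0.0674 -0.0003  0.0012]
[[-1, 0, 0.0014, 0.0008, 0], [-1, 0, 0.0017, 0.0029, 0], [-1, 0, 0.0, 0.005, 0], [-1, 0, -0.0033, 0.0058, 0], [-1, 0, -0.0072, 0.0042, 0], [-1, 0, -0.01, 0.0, 0], [-1, 0, -0.0101, -0.0058, 0], [-1, 0, -0.0067, -0.0115, 0], [-1, 0, -0.0, -0.015, 0], [-1, 0, 0.0083, -0.0144, 0], [-1, 0, 0.0159, -0.0092, 0], [-1, 0, 0.02, -0.0, 0]]
[[-1, 0, 0.0004, 0.0074, 0], [-1, 0, -0.0021, 0.015, 0], [-1, 0, -0.0075, 0.0217, 0], [-1, 0, -0.0154, 0.0263, 0], [-1, 0, -0.0249, 0.0279, 0], [-1, 0, -0.035, 0.026, 0], [-1, 0, -0.0443, 0.0204, 0], [-1, 0, -0.0513, 0.0114, 0], [-1, 0, -0.055, 0.0, 0], [-1, 0, -0.0545, -0.0125, 0], [-1, 0, -0.0494, -0.0246, 0], [-1, 0, -0.04, -0.0346, 0]]
[[-1, 0, 0.0096, -0.004, 0], [-1, 0, 0.02, -0.0054, 0], [-1, 0, 0.0304, -0.004, 0], [-1, 0, 0.04, -0.0, 0], [-1, 0, 0.0483, 0.0064, 0], [-1, 0, 0.0546, 0.0146, 0], [-1, 0, 0.0586, 0.0243, 0], [-1, 0, 0.06, 0.0346, 0], [-1, 0, 0.0586, 0.045, 0], [-1, 0, 0.0546, 0.0546, 0], [-1, 0, 0.0483, 0.0629, 0], [-1, 0, 0.04, 0.0693, 0]]
[[-1, 0, -0.0096, 0.004, 0], [-1, 0, -0.02, 0.0054, 0], [-1, 0, -0.0304, 0.004, 0], [-1, 0, -0.04, -0.0, 0], [-1, 0, -0.0483, -0.0064, 0], [-1, 0, -0.0546, -0.0146, 0], [-1, 0, -0.0586, -0.0243, 0], [-1, 0, -0.06, -0.0346, 0], [-1, 0, -0.0586, -0.045, 0], [-1, 0, -0.0546, -0.0546, 0], [-1, 0, -0.0483, -0.0629, 0], [-1, 0, -0.04, -0.0693, 0]]
```

Request:
step_arm(
  deltas=[
    [-1,0.02,0,0.001,0],
    [-1,0.045,0,0.001,0],
    [-1,0.06,0,0.001,0],
    [-1,0.066,0,0.001,0],
    [-1,0.066,0,0.001,0],
    [-1,0.066,0,0.001,0],
  ],
)

```text
time_s: 6.62
tool_pos: [0.545, 0.2429, 0.2076]
tool_rot: [-1.3, 89.9, 19.7]
force: [-0.2, 0.6, -0.5]
grip_width: 0.0237
```

Request:
step_arm(
  deltas=[
    [-1,0,0,0,0],
    [-1,0,0,0,0],
  ],
)

```text
time_s: 6.88
tool_pos: [0.5447, 0.2427, 0.207]
tool_rot: [-5.4, 90.0, 15.6]
force: [-0.4, -0.2, -0.5]
grip_width: 0.0238
```

Request:
step_arm(
  deltas=[
    [-1,0.002,-0.0016,-0.0005,0],
    [-1,0.004,-0.0013,0.0016,0],
    [-1,0.004,-0.003,0.0037,0],
    [-1,0.004,-0.0063,0.0045,0],
    [-1,0.004,-0.0102,0.0029,0],
    [-1,0.004,-0.013,-0.0013,0],
    [-1,0.004,-0.0131,-0.0071,0],
    [-1,0.004,-0.0097,-0.0128,0],
    [-1,0.004,-0.003,-0.0163,0],
    [-1,0.004,0.0053,-0.0157,0],
    [-1,0.004,0.0129,-0.0105,0],
    [-1,0.004,0.017,-0.0013,0],
  ],
)

```text
time_s: 8.38
tool_pos: [0.5374, 0.2592, 0.2027]
tool_rot: [21.2, 90.0, 42.3]
force: [0.1, 0.9, -0.7]
grip_width: 0.0237
```

Request:
step_arm(
  deltas=[
    [-1,0,0.0004,0.0074,0],
    [-1,0,-0.0021,0.015,0],
    [-1,0,-0.0075,0.0217,0],
    [-1,0,-0.0154,0.0263,0],
    [-1,0,-0.0249,0.0279,0],
    [-1,0,-0.035,0.026,0],
    [-1,0,-0.0443,0.0204,0],
    [-1,0,-0.0513,0.0114,0],
    [-1,0,-0.055,0.0,0],
    [-1,0,-0.0545,-0.0125,0],
    [-1,0,-0.0494,-0.0246,0],
    [-1,0,-0.04,-0.0346,0],
  ],
)

```text
time_s: 9.88
tool_pos: [0.5182, 0.2086, 0.2027]
tool_rot: [-18.8, 90.0, 2.2]
force: [-0.1, -0.0, -0.2]
grip_width: 0.0241
```

Request:
step_arm(
  deltas=[
    [-1,0,0.0096,-0.004,0],
    [-1,0,0.02,-0.0054,0],
    [-1,0,0.0304,-0.004,0],
    [-1,0,0.04,0,0],
    [-1,0,0.0483,0.0064,0],
    [-1,0,0.0546,0.0146,0],
    [-1,0,0.0586,0.0243,0],
    [-1,0,0.06,0.0346,0],
    [-1,0,0.0586,0.045,0],
    [-1,0,0.0546,0.0546,0],
    [-1,0,0.0483,0.0629,0],
    [-1,0,0.04,0.0693,0],
  ],
)

```text
time_s: 11.38
tool_pos: [0.5703, 0.2699, 0.2025]
tool_rot: [-124.1, 90.0, -103.1]
force: [0.9, 0.5, 0.3]
grip_width: 0.0239
```

Request:
step_arm(
  deltas=[
    [-1,0,-0.0096,0.004,0],
    [-1,0,-0.02,0.0054,0],
    [-1,0,-0.0304,0.004,0],
    [-1,0,-0.04,0,0],
    [-1,0,-0.0483,-0.0064,0],
    [-1,0,-0.0546,-0.0146,0],
    [-1,0,-0.0586,-0.0243,0],
    [-1,0,-0.06,-0.0346,0],
    [-1,0,-0.0586,-0.045,0],
    [-1,0,-0.0546,-0.0546,0],
    [-1,0,-0.0483,-0.0629,0],
    [-1,0,-0.04,-0.0693,0],
  ],
)

```text
time_s: 12.88
tool_pos: [0.5185, 0.2088, 0.2026]
tool_rot: [1.2, 90.0, 22.2]
force: [-0.3, 0.4, -1.4]
grip_width: 0.0238
```

Request:
step_arm(
  deltas=[
    [-1,0,0.0096,-0.004,0],
    [-1,0,0.02,-0.0054,0],
    [-1,0,0.0304,-0.004,0],
    [-1,0,0.04,0,0],
    [-1,0,0.0483,0.0064,0],
    [-1,0,0.0546,0.0146,0],
    [-1,0,0.0586,0.0243,0],
    [-1,0,0.06,0.0346,0],
    [-1,0,0.0586,0.045,0],
    [-1,0,0.0546,0.0546,0],
    [-1,0,0.0483,0.0629,0],
    [-1,0,0.04,0.0693,0],
  ],
)

```text
time_s: 14.38
tool_pos: [0.5704, 0.2699, 0.2025]
tool_rot: [-108.1, 90.0, -87.1]
force: [-0.2, -0.6, -0.6]
grip_width: 0.0237
```

```bash
cat > c.py <<'E'
from h import *
import sys
c=np.array([.544,.2397])
A0=np.array([[.5177,.2671],[.5582,.2731],[.5057,.2363],[.5825,.2438],[.5306,.2063],[.5683,.2105]])
for n in sys.argv[2:]:
    p,d=read_camera(n); save(f'{n}_{sys.argv[1]}.png',p); P=cloud(n,d)
    m=((np.hypot(P[...,0]-c[0],P[...,1]-c[1])<.084)&(P[...,2]>.076)&(P[...,2]<.088)&(p[...,0]>p[...,2]*1.4)).astype(np.uint8)
    k,l,s,ct=cv2.connectedComponentsWithStats(m)
    for i in range(1,k):
        if s[i,4]>25:
            r=P[l==i].mean(0); print(n,s[i,4],ct[i].round(),r.round(3),"r",np.hypot(*(r[:2]-c)).round(3),"ang",np.degrees(np.arctan2(*(r[:2]-c)[::-1])).round(0),"min d to starts",np.sort(np.hypot(*(A0-r[:2]).T))[:1].round(3))
E
python3 c.py s1 scene wrist
```

```text
scene 34 [404. 299.] [0.488 0.224 0.081] r 0.058 ang -164.0 min d to starts [0.022]
scene 73 [366. 303.] [0.563 0.184 0.081] r 0.059 ang -71.0 min d to starts [0.027]
scene 238 [415. 323.] [0.514 0.289 0.082] r 0.058 ang 122.0 min d to starts [0.022]
scene 110 [363. 322.] [0.603 0.219 0.082] r 0.062 ang -20.0 min d to starts [0.032]
scene 54 [381. 335.] [0.594 0.269 0.083] r 0.058 ang 30.0 min d to starts [0.028]
wrist 1795 [275. 162.] [0.529 0.301 0.082] r 0.063 ang 104.0 min d to starts [0.036]
wrist 1795 [214. 174.] [0.496 0.281 0.082] r 0.063 ang 139.0 min d to starts [0.025]
wrist 1584 [359. 241.] [0.596 0.272 0.081] r 0.061 ang 32.0 min d to starts [0.032]
wrist 85 [320. 225.] [0.569 0.274 0.082] r 0.042 ang 54.0 min d to starts [0.01]
wrist 1241 [172. 260.] [0.487 0.217 0.081] r 0.061 ang -158.0 min d to starts [0.027]
```

Each bead has been pushed out to about 61 mm and moved round by 25–45°. I'll widen to 44 mm for more turns, which is still within the stated 45 mm.

```bash
python3 - <<'E'
from h import *
c=lambda r,a:np.array([r*np.cos(np.radians(a)),r*np.sin(np.radians(a))])
ch=[[c(40+min(4,k),60+15*k) for k in range(1,13)],[c(44,240+15*k) for k in range(1,13)]]
s=c(40,60)
for C in ch:
    print([[-1,0,*map(float,((p-s)/1000).round(4)),0] for p in C]); s=C[-1]
E
```

```text
[[-1, 0, -0.0094, 0.005, 0], [-1, 0, -0.02, 0.0074, 0], [-1, 0, -0.0311, 0.0069, 0], [-1, 0, -0.042, 0.0035, 0], [-1, 0, -0.0511, -0.0035, 0], [-1, 0, -0.0581, -0.0126, 0], [-1, 0, -0.0625, -0.0233, 0], [-1, 0, -0.064, -0.0346, 0], [-1, 0, -0.0625, -0.046, 0], [-1, 0, -0.0581, -0.0566, 0], [-1, 0, -0.0511, -0.0658, 0], [-1, 0, -0.042, -0.0727, 0]]
[[-1, 0, 0.0106, -0.0044, 0], [-1, 0, 0.022, -0.0059, 0], [-1, 0, 0.0334, -0.0044, 0], [-1, 0, 0.044, -0.0, 0], [-1, 0, 0.0531, 0.007, 0], [-1, 0, 0.0601, 0.0161, 0], [-1, 0, 0.0645, 0.0267, 0], [-1, 0, 0.066, 0.0381, 0], [-1, 0, 0.0645, 0.0495, 0], [-1, 0, 0.0601, 0.0601, 0], [-1, 0, 0.0531, 0.0692, 0], [-1, 0, 0.044, 0.0762, 0]]
```

Request:
step_arm(
  deltas=[
    [-1,0,-0.0094,0.005,0],
    [-1,0,-0.02,0.0074,0],
    [-1,0,-0.0311,0.0069,0],
    [-1,0,-0.042,0.0035,0],
    [-1,0,-0.0511,-0.0035,0],
    [-1,0,-0.0581,-0.0126,0],
    [-1,0,-0.0625,-0.0233,0],
    [-1,0,-0.064,-0.0346,0],
    [-1,0,-0.0625,-0.046,0],
    [-1,0,-0.0581,-0.0566,0],
    [-1,0,-0.0511,-0.0658,0],
    [-1,0,-0.042,-0.0727,0],
  ],
)

```text
time_s: 15.98
tool_pos: [0.5159, 0.2058, 0.2026]
tool_rot: [3.5, 90.0, 24.5]
force: [0.3, -0.1, -0.4]
grip_width: 0.0236
```

Request:
step_arm(
  deltas=[
    [-1,0,0.0106,-0.0044,0],
    [-1,0,0.022,-0.0059,0],
    [-1,0,0.0334,-0.0044,0],
    [-1,0,0.044,0,0],
    [-1,0,0.0531,0.007,0],
    [-1,0,0.0601,0.0161,0],
    [-1,0,0.0645,0.0267,0],
    [-1,0,0.066,0.0381,0],
    [-1,0,0.0645,0.0495,0],
    [-1,0,0.0601,0.0601,0],
    [-1,0,0.0531,0.0692,0],
    [-1,0,0.044,0.0762,0],
  ],
)

```text
time_s: 17.48
tool_pos: [0.573, 0.2729, 0.2025]
tool_rot: [-123.1, 90.0, -102.1]
force: [-0.7, 0.6, -1.0]
grip_width: 0.0236
```

```bash
python3 c.py s2 scene wrist
```

```text
scene 46 [406. 299.] [0.484 0.225 0.081] r 0.062 ang -167.0 min d to starts [0.024]
scene 29 [365. 303.] [0.564 0.18  0.08 ] r 0.063 ang -72.0 min d to starts [0.031]
scene 95 [360. 320.] [0.604 0.213 0.082] r 0.065 ang -24.0 min d to starts [0.035]
scene 128 [420. 320.] [0.5   0.288 0.082] r 0.066 ang 132.0 min d to starts [0.028]
scene 73 [412. 331.] [0.536 0.301 0.082] r 0.062 ang 98.0 min d to starts [0.036]
scene 49 [380. 334.] [0.595 0.268 0.082] r 0.058 ang 29.0 min d to starts [0.027]
wrist 1798 [279. 160.] [0.533 0.306 0.082] r 0.067 ang 99.0 min d to starts [0.041]
wrist 1809 [213. 167.] [0.497 0.288 0.082] r 0.067 ang 134.0 min d to starts [0.029]
wrist 84 [320. 225.] [0.571 0.277 0.082] r 0.046 ang 54.0 min d to starts [0.014]
wrist 1562 [356. 245.] [0.598 0.272 0.081] r 0.063 ang 31.0 min d to starts [0.032]
wrist 1393 [160. 258.] [0.482 0.219 0.081] r 0.065 ang -161.0 min d to starts [0.029]
```

Displacements are roughly 33–50 mm, but I want a clearer margin. Turning wider in the gap between beads and following at the beads' own radius (push directly behind, no wall pinch) carries them further; I'll do that slowly and watch the force.

```bash
python3 - <<'E'
from h import *
c=lambda r,a:np.array([r*np.cos(np.radians(a)),r*np.sin(np.radians(a))])
ch=[[c(44,53),c(44,46),c(51,46),c(58,46)]+[c(58,46+6*k) for k in range(1,9)],[c(58,94+6*k) for k in range(1,13)],[c(48,166),c(36,166),c(20,166),c(0,0)]]
s=c(44,60)
for C in ch:
    print([[-1,0,*map(float,((p-s)/1000).round(4)),0] for p in C]); s=C[-1]
E
```

```text
[[-1, 0, 0.0045, -0.003, 0], [-1, 0, 0.0086, -0.0065, 0], [-1, 0, 0.0134, -0.0014, 0], [-1, 0, 0.0183, 0.0036, 0], [-1, 0, 0.0137, 0.0076, 0], [-1, 0, 0.0087, 0.0111, 0], [-1, 0, 0.0034, 0.014, 0], [-1, 0, -0.0022, 0.0164, 0], [-1, 0, -0.008, 0.0182, 0], [-1, 0, -0.0139, 0.0193, 0], [-1, 0, -0.02, 0.0199, 0], [-1, 0, -0.026, 0.0198, 0]]
[[-1, 0, -0.006, -0.0007, 0], [-1, 0, -0.0119, -0.0021, 0], [-1, 0, -0.0177, -0.0041, 0], [-1, 0, -0.0232, -0.0066, 0], [-1, 0, -0.0284, -0.0098, 0], [-1, 0, -0.0332, -0.0134, 0], [-1, 0, -0.0377, -0.0176, 0], [-1, 0, -0.0417, -0.0222, 0], [-1, 0, -0.0451, -0.0271, 0], [-1, 0, -0.0481, -0.0324, 0], [-1, 0, -0.0505, -0.038, 0], [-1, 0, -0.0522, -0.0438, 0]]
[[-1, 0, 0.0097, -0.0024, 0], [-1, 0, 0.0213, -0.0053, 0], [-1, 0, 0.0369, -0.0092, 0], [-1, 0, 0.0563, -0.014, 0]]
```

Request:
step_arm(
  deltas=[
    [-1,0,0.0045,-0.003,0],
    [-1,0,0.0086,-0.0065,0],
    [-1,0,0.0134,-0.0014,0],
    [-1,0,0.0183,0.0036,0],
    [-1,0,0.0137,0.0076,0],
    [-1,0,0.0087,0.0111,0],
    [-1,0,0.0034,0.014,0],
    [-1,0,-0.0022,0.0164,0],
    [-1,0,-0.008,0.0182,0],
    [-1,0,-0.0139,0.0193,0],
    [-1,0,-0.02,0.0199,0],
    [-1,0,-0.026,0.0198,0],
  ],
)

```text
time_s: 19.08
tool_pos: [0.5948, 0.2597, 0.2022]
tool_rot: [142.8, 89.4, 164.0]
force: [-10.4, 2.4, 3.3]
grip_width: 0.0236
```

The force shows a pinch (10 N), so I'm backing inwards at once.

Request:
step_arm(
  deltas=[
    [-1,0,0.003,-0.008,0],
    [-1,0,0.004,-0.02,0],
    [-1,0,0.004,-0.04,0],
    [-1,0,0.004,-0.058,0],
    [-1,0,0.004,-0.058,0],
  ],
)

```text
time_s: 19.7
tool_pos: [0.5439, 0.2386, 0.2032]
tool_rot: [-42.4, 89.9, -21.4]
force: [-0.2, 0.4, -0.9]
grip_width: 0.0243
```

```bash
python3 c.py s3 scene wrist
```

```text
scene 122 [403. 297.] [0.485 0.217 0.082] r 0.063 ang -159.0 min d to starts [0.028]
scene 121 [367. 299.] [0.555 0.176 0.082] r 0.064 ang -80.0 min d to starts [0.037]
scene 103 [361. 320.] [0.604 0.213 0.082] r 0.065 ang -24.0 min d to starts [0.035]
scene 130 [420. 320.] [0.5   0.289 0.082] r 0.066 ang 132.0 min d to starts [0.028]
scene 72 [411. 331.] [0.536 0.301 0.082] r 0.061 ang 98.0 min d to starts [0.035]
scene 34 [372. 332.] [0.604 0.253 0.082] r 0.061 ang 12.0 min d to starts [0.023]
wrist 1887 [343. 128.] [0.534 0.305 0.082] r 0.066 ang 99.0 min d to starts [0.04]
wrist 1868 [275. 134.] [0.498 0.287 0.082] r 0.066 ang 134.0 min d to starts [0.028]
wrist 37 [208. 154.] [0.463 0.262 0.083] r 0.084 ang 165.0 min d to starts [0.05]
wrist 47 [196. 180.] [0.46  0.243 0.081] r 0.084 ang 177.0 min d to starts [0.046]
wrist 43 [188. 209.] [0.462 0.224 0.082] r 0.084 ang -169.0 min d to starts [0.046]
wrist 1628 [218. 232.] [0.484 0.217 0.081] r 0.065 ang -159.0 min d to starts [0.03]
wrist 90 [320. 217.] [0.541 0.249 0.082] r 0.01 ang 107.0 min d to starts [0.029]
wrist 1592 [423. 244.] [0.61  0.256 0.081] r 0.068 ang 14.0 min d to starts [0.03]
wrist 26 [189. 235.] [0.467 0.208 0.082] r 0.084 ang -158.0 min d to starts [0.048]
wrist 389 [387. 290.] [0.601 0.219 0.081] r 0.061 ang -20.0 min d to starts [0.031]
```

View pics/wrist_s3.png

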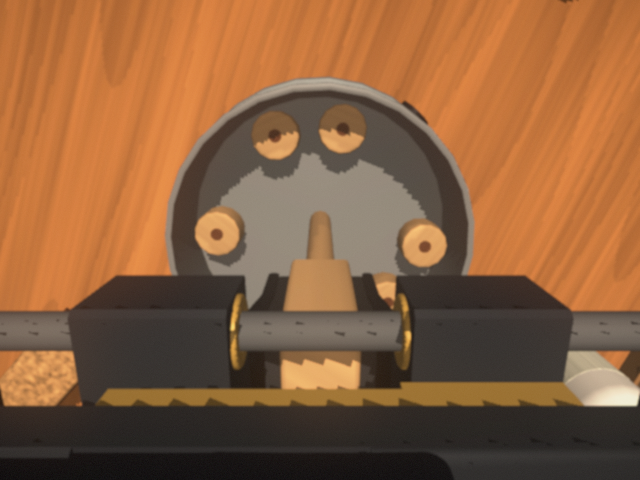

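All six beads are still flat in the bowl, now about 65 mm out at 99°, 134°, −160°, −80°, −22° and 14°. Each is about 36–53 mm from its start, and none are spilled. I'll lift out and go to view the box from past the hole.

Request:
step_arm(
  deltas=[
    [-1,-0.01,0,0,0],
    [-1,-0.035,0,0,0],
    [-1,-0.07,0,0,0],
    [-1,-0.095,0,0,0],
    [-1,-0.095,0,0,0],
  ],
)

```text
time_s: 20.42
tool_pos: [0.5459, 0.2402, 0.3004]
tool_rot: [3.3, 89.7, 24.3]
force: [-0.8, -0.2, -1.2]
grip_width: 0.0236
```

Request:
step_arm(
  deltas=[
    [-1,0,-0.02,-0.007,0],
    [-1,0,-0.06,-0.022,0],
    [-1,0,-0.11,-0.04,0],
    [-1,0,-0.16,-0.058,0],
    [-1,0,-0.21,-0.076,0],
    [-1,0,-0.26,-0.094,0],
    [-1,0,-0.31,-0.112,0],
    [-1,0,-0.36,-0.13,0],
    [-1,0,-0.41,-0.149,0],
    [-1,0,-0.44,-0.16,0],
    [-1,0,-0.452,-0.164,0],
    [-1,0,-0.452,-0.164,0],
  ],
)

```text
time_s: 21.92
tool_pos: [0.5532, -0.2411, 0.2965]
tool_rot: [122.5, 89.9, 143.5]
force: [0.5, 1.3, -0.7]
grip_width: 0.024
```

```bash
cat > k.py <<'E'
from h import *
o=monitor.get_obs(); T=R.from_euler('xyz',o["tool_rot"],degrees=True); tp=o["tool_pos"]; print(tp.round(4),o["tool_rot"].round(1),o["force"].round(1))
p,d=read_camera("wrist"); save('w2.png',p); P=cloud("wrist",d); np.savez('w2.npz',P=P,d=d,p=p)
Q=T.inv().apply(P.reshape(-1,3)-tp).reshape(P.shape)
m=(d>0)&(abs(Q[...,1]-.005)<.03)&(abs(Q[...,2])<.02)&(Q[...,0]>.04)&(Q[...,0]<.16)&(P[...,2]>.115)
q=Q[m]; print("shaft px",len(q))
for a in np.arange(.04,.15,.015):
    s=q[(q[:,0]>=a)&(q[:,0]<a+.015)]
    if len(s)>5: print(round(a+.0075,3),len(s),"z mid",((s[:,2].min()+s[:,2].max())/2).round(4),"y max",np.percentile(s[:,1],95).round(4))
b=(P[...,2]>.084)&(P[...,2]<.094)&(P[...,1]<-.06)&(P[...,1]>-.33)
hole=((P[...,2]<.07)&(P[...,2]>.03)&(d>0)).astype(np.uint8)
n,l,s,c=cv2.connectedComponentsWithStats(hole)
for i in range(1,n):
    if s[i,4]>60: print("low",s[i],c[i].round(),P[l==i].mean(0).round(4),P[l==i].min(0).round(3),P[l==i].max(0).round(3))
E
python3 k.py
```

```text
[ 0.5532 -0.2411  0.2965] [122.5  89.9 143.5] [ 0.5  1.3 -0.7]
shaft px 1106
0.048 225 z mid 0.0006 y max 0.0113
0.062 238 z mid 0.0008 y max 0.0117
0.078 197 z mid 0.0007 y max 0.0122
0.092 162 z mid 0.0007 y max 0.0127
0.108 136 z mid 0.0007 y max 0.0133
0.122 117 z mid 0.0009 y max 0.0137
0.138 31 z mid 0.0006 y max 0.0138
low [467   0  24  12 172] [476.   4.] [ 0.6157 -0.039   0.046 ] [ 0.612 -0.041  0.03 ] [ 0.622 -0.033  0.067]
low [559   0  73  19 945] [593.   7.] [ 0.7082 -0.0055  0.0455] [ 0.685 -0.011  0.03 ] [0.734 0.008 0.058]
low [302  94  34  36 971] [319. 112.] [ 0.5237 -0.1672  0.0503] [ 0.51  -0.182  0.038] [ 0.538 -0.153  0.07 ]
low [ 217  161   57   56 1618] [245. 189.] [ 0.4851 -0.255   0.0517] [ 0.464 -0.275  0.038] [ 0.509 -0.23   0.07 ]
low [ 573  173   67  137 3670] [612. 253.] [ 0.8322 -0.1874  0.0502] [ 0.829 -0.238  0.03 ] [ 0.898 -0.109  0.07 ]
low [ 498  199   97   97 5035] [547. 245.] [ 0.7771 -0.2036  0.0396] [ 0.748 -0.249  0.03 ] [ 0.811 -0.164  0.043]
```

View pics/w2.png

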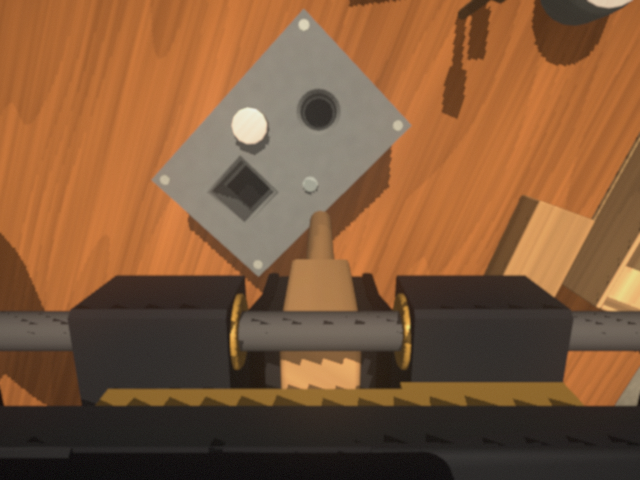

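The round hole shows at (319,112) and the square one at (245,189), so the round one is the far end, as expected. The rod leans by about 1.6°, so I'll work from tip to hole.

```bash
python3 - <<'E'
from h import *
z=np.load('w2.npz'); P,d=z["P"],z["d"]
o=monitor.get_obs(); T=R.from_euler('xyz',o["tool_rot"],degrees=True); tp=o["tool_pos"]
m,Rm,t=cam("wrist")
# top-face hole boundary: pixels not on the top plane near the hole
v,u=np.mgrid[:480,:640]
near=np.hypot(u-319,v-110)<32
a=(near&(P[...,2]<.0865)).astype(np.uint8); 
n,l,s,c=cv2.connectedComponentsWithStats(a); i=1+np.argmax(s[1:,4]); print(s[i],c[i])
cs,_=cv2.findContours((l==i).astype(np.uint8),cv2.RETR_EXTERNAL,cv2.CHAIN_APPROX_NONE)
k=max(cs,key=len)[:,0].astype(float); r=np.stack([(k[:,0]-m["cx"])/m["fx"],(k[:,1]-m["cy"])/m["fy"],np.ones(len(k))],-1)@Rm.T
w=t+r*((.09-t[2])/r[:,2])[:,None]
(cx,cy),rad=cv2.minEnclosingCircle((w[:,:2]*1000).astype(np.float32)); print("hole",cx,cy,rad,"mean",w.mean(0)*1000)
h=np.array([cx/1000,cy/1000,.09]); q=T.inv().apply(h-tp); print("hole in tool",q.round(4),"delta to tip",(q-[.1375,.0067,.0007]).round(4))
E
```

```text
[ 300   93   38   38 1074] [318.55959032 111.05772812]
hole 524.2238159179688 -168.33642578125 14.812297821044922 mean [ 524.03088467 -167.97106054   90.        ]
hole in tool [ 0.207   0.0769 -0.0016] delta to tip [ 0.0695  0.0702 -0.0023]
```

Request:
step_arm(
  deltas=[
    [-1,0,0.03,-0.001,0],
    [-1,0,0.06,-0.002,0],
    [-1,0,0.07,-0.0025,0],
    [-1,0.03,0.07,-0.0025,0],
    [-1,0.055,0.07,-0.0025,0],
    [-1,0.055,0.07,-0.0025,0],
    [-1,0.055,0.07,-0.0025,0],
  ],
)

```text
time_s: 22.85
tool_pos: [0.5265, -0.177, 0.2437]
tool_rot: [-40.2, 89.9, -19.2]
force: [0.2, 0.6, -0.1]
grip_width: 0.0238
```

```bash
python3 - <<'E'
from h import *
o=monitor.get_obs(); T=R.from_euler('xyz',o["tool_rot"],degrees=True); tp=o["tool_pos"]
tip=tp+T.apply([.1375,.0067,.0007]); print(tp.round(4),"tip",tip.round(4)); print("correction tool",T.inv().apply(np.array([.5241,-.1682,.09])-tip).round(4),o["force"].round(1))
p,d=read_camera("side"); save('side2.png',cv2.resize(p[230:350,260:420],(800,600)))
E
```

```text
[ 0.5265 -0.177   0.2437] tip [ 0.525  -0.1705  0.1062]
correction tool [0.0162 0.0025 0.    ] [ 0.2  0.6 -0.1]
```

View pics/side2.png

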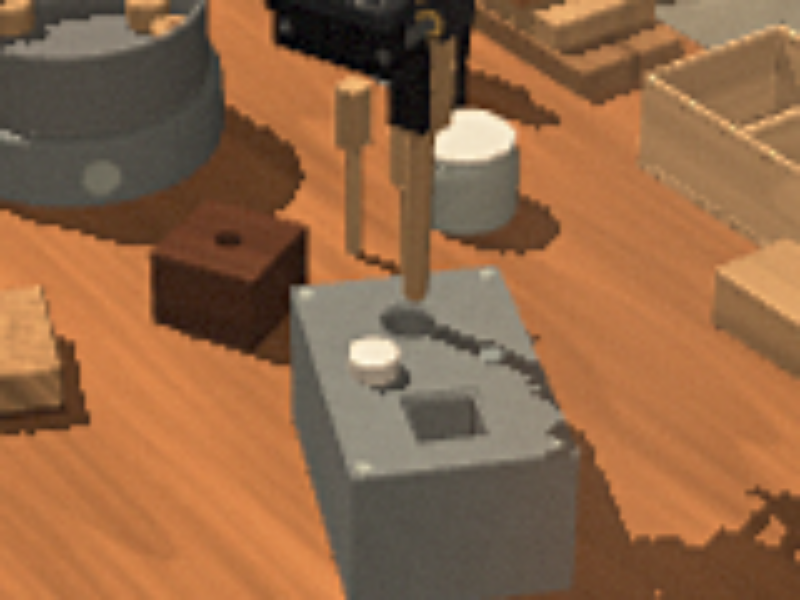

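The tip is poised just above the round hole. I'll correct by 2.5 mm and descend to just short of the cap.

Request:
step_arm(
  deltas=[
    [-1,0.005,0.0025,0,0],
    [-1,0.013,0.0025,0,0],
    [-1,0.023,0.0025,0,0],
    [-1,0.03,0.0025,0,0],
    [-1,0.03,0.0025,0,0],
  ],
)

```text
time_s: 23.52
tool_pos: [0.5244, -0.1745, 0.2115]
tool_rot: [144.1, 89.9, 165.1]
force: [-0.4, -0.7, -0.5]
grip_width: 0.0239
```

Request:
step_arm(
  deltas=[
    [-1,0.007,0,0,0],
    [-1,0.014,0,0,0],
    [-1,0.018,0,0,0],
    [-1,0.018,0,0,0],
    [-1,0.018,0,0,0],
  ],
)

```text
time_s: 24.15
tool_pos: [0.5251, -0.1747, 0.1948]
tool_rot: [-40.2, 90.0, -19.2]
force: [0.1, -1.1, -0.8]
grip_width: 0.0241
```

Request:
step_arm(
  deltas=[
    [-1,0.003,0,0,0],
    [-1,0.006,0,0,0],
    [-1,0.006,0,0,0],
    [-1,0.006,0,0,0],
  ],
)

```text
time_s: 24.65
tool_pos: [0.5251, -0.1747, 0.1889]
tool_rot: [-41.2, 90.0, -20.2]
force: [-0.3, 0.5, 1.8]
grip_width: 0.0238
```

Request:
step_arm(
  deltas=[
    [-1,0.0015,0,0,0],
    [-1,0.003,0,0,0],
    [-1,0.003,0,0,0],
    [-1,0.003,0,0,0],
  ],
)

```text
time_s: 25.15
tool_pos: [0.5251, -0.1747, 0.1858]
tool_rot: [-42.2, 90.0, -21.2]
force: [0.1, 0.4, 2.5]
grip_width: 0.0236
```

Request:
step_arm(
  deltas=[
    [-1,0.0015,0,0,0],
    [-1,0.003,0,0,0],
    [-1,0.003,0,0,0],
    [-1,0.003,0,0,0],
  ],
)

```text
time_s: 25.65
tool_pos: [0.5251, -0.1747, 0.1832]
tool_rot: [-43.0, 90.0, -22.0]
force: [-0.7, 0.2, 6.2]
grip_width: 0.0238
```

Request:
step_arm(
  deltas=[
    [-1,0.001,0,0,0],
    [-1,0.002,0,0,0],
    [-1,0.002,0,0,0],
    [-1,0.002,0,0,0],
  ],
)

```text
time_s: 26.15
tool_pos: [0.5252, -0.1748, 0.183]
tool_rot: [-39.8, 89.9, -18.8]
force: [-4.1, 0.6, 13.5]
grip_width: 0.0237
```

The button has bottomed: force rose to 13.5 N with no further travel, and the tip is at about 46 mm. Now a steadiness and final scene check.

Request:
step_arm(
  deltas=[
    [-1,0,0,0,0],
    [-1,0,0,0,0],
    [-1,0,0,0,0],
    [-1,0,0,0,0],
  ],
)

```text
time_s: 26.65
tool_pos: [0.5252, -0.1748, 0.1831]
tool_rot: [-41.9, 89.9, -20.9]
force: [-3.6, 0.6, 15.7]
grip_width: 0.0238
```

```bash
python3 c.py fin scene; python3 - <<'E'
from h import *
p=cv2.imread('pics/scene_fin.png'); cv2.imwrite('pics/fc.png',cv2.resize(p[180:390,210:490],(800,600)))
E
```

```text
scene 119 [403. 297.] [0.485 0.217 0.082] r 0.063 ang -159.0 min d to starts [0.028]
scene 124 [367. 299.] [0.555 0.176 0.081] r 0.064 ang -81.0 min d to starts [0.037]
scene 101 [360. 320.] [0.604 0.213 0.082] r 0.065 ang -24.0 min d to starts [0.035]
scene 133 [420. 320.] [0.5   0.288 0.082] r 0.066 ang 132.0 min d to starts [0.028]
scene 72 [412. 331.] [0.536 0.301 0.082] r 0.062 ang 98.0 min d to starts [0.036]
scene 35 [372. 332.] [0.604 0.253 0.082] r 0.061 ang 12.0 min d to starts [0.023]
```

View pics/fc.png

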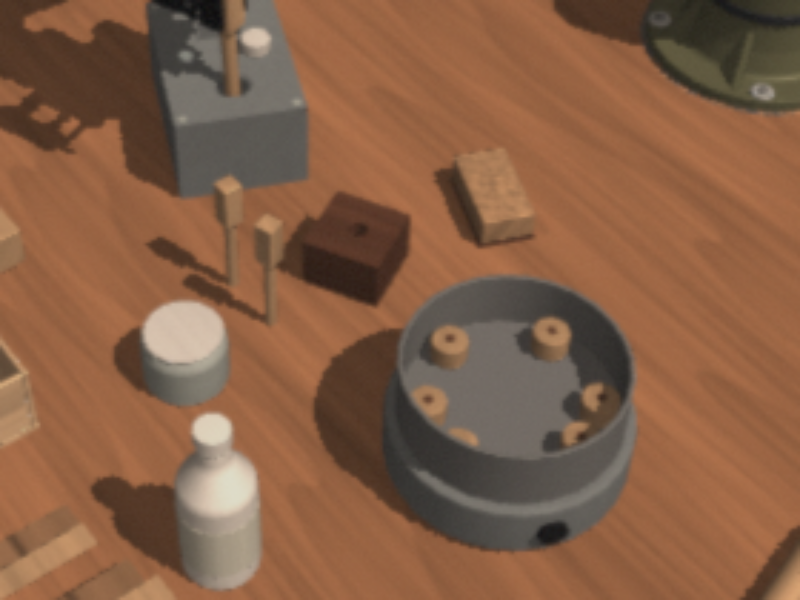

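The rod is down the round hole, all six beads are in the bowl and the bystanders are unmoved. Handing in.

```bash
python3 -c "
from h import *
print(env.sign_off())"
```

```text
the job is handed in; nothing more can be done
None
```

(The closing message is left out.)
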